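# Close and clamp a culture jar

## Task

Close the culture jar that stands in the clamp stand: set the loose metal lid level on the jar's rim without dropping it, then swing the clamp arm in over the lid until it stops. Screw the knob on the arm clockwise until it suddenly turns stiffer, then give it about an eighth of a turn more, not over-tightening it. Leave the tube rack, tip box, pail and bottle where they stand.

Things in the scene. Friction and masses are not known exactly. Their poses are not given: they have to be found in the camera images.
- stand: Clamp stand fixed to the bench: grey base plate 210 x 130 mm, 14 mm thick; two 18 mm steel posts at x = -80 mm (pivot post, nearer the robot) and x = +80 mm (latch post), y = 0, each topped by a hexagonal nut (26 mm wide, top 221 mm above the bench). A swing arm at the post tops fills heights 193 to 211 mm. Origin: centre of the plate's underside, z up.
- jar_rim (a point): Centre of the mouth, at rim height, of the clear plastic jar fixed midway between the stand's posts: 110 mm outside, 100 mm inside, rim flange 122 mm across; rim 131 to 133 mm above the bench (differs from start to start). z up.
- lid: Loose lid, right way up on the bench, about 0.55 kg. Origin: centre of its underside, z up. Rubber plug z 0 to 6 mm (93 mm across, tapering to 86; goes into the jar), steel plate z 6 to 16 (120 across), round centre boss z 16 to 52 (38 across) to lift by; the clamp bears on its flat top. Vent valve 14 wide, 14 high on the plate, 50 mm out along +x. Seated: origin 6 mm below jar_rim, any yaw.
- clamp_arm (a joint): Swing of the clamp arm about the pivot post, rad: 0 = closed, over the jar along the stand's +x, slot round the latch post, at its stop; grows as it opens to the stand's +y side (anticlockwise from above). Starts 1.35 to 1.8. Swings level with light friction (0.25 N m) and stays where left.
- clamp_handle (a point): Grip point on the upright black handle pin (14 mm thick, top 48 mm above the arm) at the arm's free end, 197 mm from the pivot axis; 33 mm above the arm's top face, 244 mm above the bench. Its x axis points along the arm away from the pivot, z up.
- knob_grip (a point): Grip point on the axis of the black fluted round knob on top of the arm, 80 mm from the pivot axis: head 52 mm across, 26 mm high, its top 11 mm above this point, underside 15 mm below. Moves down with the screw; 246 mm above the bench when fully raised. Any yaw grips.
- screw (a joint): Turn of the clamp screw, rad: 0 = fully raised (starts 0.3 to 1.2); grows clockwise from above (tightening), lowering knob and foot 12 mm a turn. It drags at about 0.25 N m until the foot meets the lid's boss, 1 to 3 rad on; there the torque jumps by about 0.15 N m within 20 to 30 degrees, then grows slowly. It stays where left; the soft knob head gives 3 to 6 degrees on it.
- foot_face (a point): Centre of the underside of the round rubber pressure foot (34 mm across) at the lower end of the screw, under the arm; it faces the top of the lid's boss when the arm is closed. Fully raised it is 183 mm above the bench.
- foot (a joint): How far the sprung swivel foot under the screw is pressed back up, m: 0 = hanging free, at most 0.005. It moves once the foot bears on the lid with its 80 N preload (then 20 N per mm), about 1.5 mm per eighth of a turn.
- tube_rack: Red wire rack full of capped blood tubes, 200 x 76 mm, 102 mm high; origin at the centre of its underside, x along its length. To be left alone.
- tip_box: Pipette tip box, black with a clear cover, 122 x 84 mm, 78 mm high; origin at the centre of its underside. To be left alone.
- pail: Closed white specimen pail with a plain orange band, 111 mm across, 110 mm high; origin at the centre of its underside. To be left alone.
- reagent_bottle: Amber bottle with a white cap, 64 mm across, 140 mm high; origin at the centre of its underside. To be left alone.
Things that resemble listed ones, but are neither listed nor needed, are in the scene too. Leave any blue or pink look-alike of the lid alone.

How it is judged:
By the outcome, as a careful person would: the job done as asked, in the order asked, and still so for the second after the job is handed in, with the robot touching nothing.
It also fails if it takes over 72 s, if anything falls off the work surface, if the arm or the gripper's body presses on something with over 40 N, if the wrist force passes 120 N, or if a joint passes its speed limit or range.

## Robot

A 6-joint arm with a two-finger parallel gripper is mounted at the origin on the work surface. World frame = base frame: x ahead of the robot, y to its left, z up, the work surface at z = 0. Lengths are in m, angles in degrees, forces in N, time in s.
With the tool pointing down it reaches from about 0.25 to 0.725 m from the base axis. Payload 9.7 kg.
Tool frame: the origin (TCP) lies midway between the tips of the shut fingers; the grasp point (between the pads) lies 19 mm behind it; z points along the fingers, y is the direction in which the jaws open and shut (so a half turn about z gives the same grasp; the last joint's range is limited). The gripper opens to 85 mm and grips with 20 to 120 N. Pads are 22 mm wide; open, the fingers measure 114 mm over their backs; the gripper's body (76 mm by 85 mm) begins 54 mm behind the grasp point. The pads swing forward as they close: fully open they stand 13 mm farther back than shut.
Start: joints at [63.426, 4.979, 10.078, 95.1, 0, 90], TCP at [0.246, 0.492, 0.231] pointing down, gripper open.
Joint ranges: [-179.16, 179.16], [-48.56, 103.87], [-65.8, 70.77], [-126.05, 130.52], [-82.76, 87.17], [-180, 180]. Speed limits (degrees/s): [127.2, 127.2, 147.25, 180, 180, 180].

## Interface

Orientations are given as [roll, pitch, yaw] about the fixed x, y, z axes, in that order (R = Rz(yaw) Ry(pitch) Rx(roll)).
In Python, from workcell import get_obs, camera, get_calibration, job_done gives the robot as it stands.
- The arm moves only by the tool play_rows, never from a script. Its argument "commands" is text: rows parted by semicolons, each of 5 numbers parted by spaces: the opening, from 0 (shut) to 1 (fully open), then the shift along the world's x, y, z in mm, then the turn about the world's z in degrees. A call has 1 to 10 rows; each row is the pose to reach, as a shift and turn from the pose commanded when the call began; what a row does not reach only later rows make up. A row lasts 1/12 s, in which the tool goes at most 41.7 mm and 7.16 degrees, less where a joint would pass 70% of its speed; a pose out of reach is approached as far as the arm can. A call with a gripper value outside its range is refused whole. The fingers move at their own pace and stop on an object; "force" is the grip in N (left out, the last holds). Time passes only in rows, so rows that repeat a pose let the fingers close. It gives the time, the measured TCP pose, the force and the opening at its end, in the units of the state.
- get_obs(): the state, without advancing time (a new reading comes with each control period).
- camera(name): name is "side" or "top"; returns the picture (480x640x3 uint8, red, green, blue); there is no depth.
- get_calibration(name): a dict with "fx", "fy", "cx", "cy" (pixels), "eye" and "attitude" of the camera in the world. Camera axes: x right, y down, z forward; pixel columns grow to the right and rows downward; lengths in m; the calibration is good to about 2 mm. A picture is of the moment at which its call begins. get_calibration takes no time and is no camera call.
- job_done(): hands the job in, once; it reports no verdict.
The state is a dict: "time": time; "q": joint angles; "qd": joint speeds; "joint_efforts": joint torques, N m; "ee_pos": TCP position; "tcp_rot": TCP orientation; "wrist_force": force on the tool from outside, world axes, zero at the start; "torque": the same for the moment, N m; "opening": finger opening in m.
Only numpy, scipy, OpenCV 4.12 (cv2) and the standard library are available. Lean on these libraries where they do the work, as an engineer would, in place of code of your own. Each camera call takes 0.05 s, during which the arm holds its last target.

## Working session

There is one attempt and no reset: what is moved stays moved. The work goes in short steps, Python scripts to look and compute and a tool call to move; the robot and the scene stay as the last step left them, time stands still between calls to the robot, and variables do not carry over. Pictures are saved under pics/ and viewed, and the job is handed in when it is done.

Besides the shell and the picture viewer there is one more tool, called after "Request:" as name(argument=value, ...), one argument or row to a line, values as JSON. play_rows: Moves the arm, as the interface text tells. Its arguments: {"type":"object","properties":{"commands":{"type":"string"},"force":{"type":"number"}},"required":["commands"]}

```bash
mkdir -p pics
python3 - <<'E'
from workcell import *
import cv2
for n in("side","top"):
    c=get_calibration(n);print(n,c)
    cv2.imwrite(f"pics/{n}0.png",camera(n)[:,:,::-1])
o=get_obs();print(o)
E
```

```text
side {'fx': 480.4387162500617, 'fy': 480.4387162500617, 'cx': 318.6257740441662, 'cy': 239.9851226875333, 'eye': array([ 0.09621692, -0.78540552,  1.23656783]), 'attitude': array([-1.41709556e+02, -1.15424414e-01, -2.79447407e+01])}
top {'fx': 536.8899308283347, 'fy': 536.8899308283347, 'cx': 320.5919525600894, 'cy': 238.7534925864633, 'eye': array([ 0.40778292, -0.04924139,  1.3947804 ]), 'attitude': array([-175.95090911,   -0.50158788,  -91.65613588])}
{'time': 0.1, 'q': array([6.34247591e+01, 5.00734293e+00, 1.00387198e+01, 9.51003293e+01,
       1.15438159e-03, 9.00002901e+01]), 'qd': array([-0.01445924, -0.11262812,  0.09968199,  0.08186703,  0.02114292,
        0.12765513]), 'joint_efforts': array([-9.23398475e-04, -5.21562517e+01,  4.65652263e+01,  1.60179340e-02,
       -4.23426798e-05, -6.37387444e-06]), 'ee_pos': array([0.24595412, 0.49170245, 0.23065733]), 'tcp_rot': array([-1.79931048e+02, -1.15403169e-03,  1.53424468e+02]), 'wrist_force': array([-0.13672892, -0.43935925, -0.07662354]), 'torque': array([-0.06220622,  0.03553742, -0.03197832]), 'opening': 0.08528721725659075}
```

View pics/side0.png

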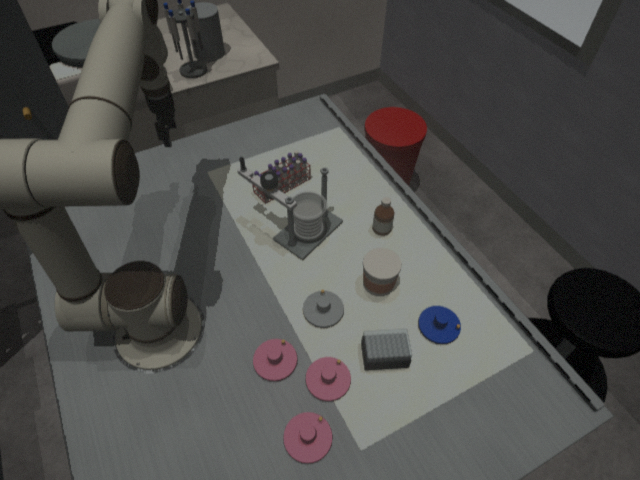

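View pics/top0.png

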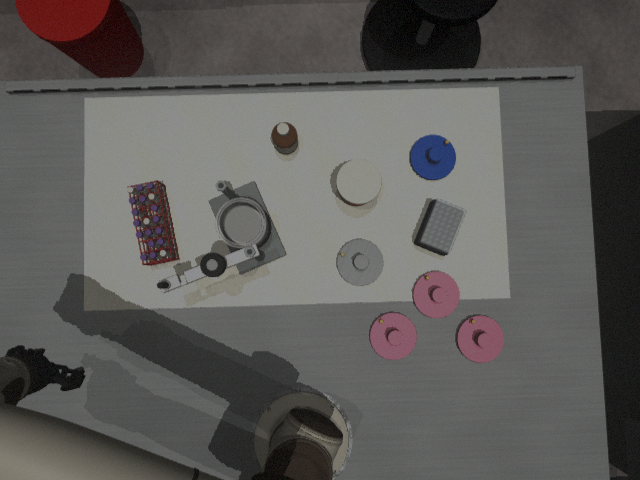

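Candidates for the lid: grey disc at top (360,262), side (323,308); pink discs at top (436,294), (393,336), (480,339); blue disc at top (433,157); white pail at top (357,183). By the description (metal, loose, boss and valve) it is the grey one. I'll check it in a close crop.

```bash
cat > h.py <<'E'
import numpy as np, cv2
from scipy.spatial.transform import Rotation as R
from workcell import get_obs,camera,get_calibration
def cal(n):
    c=get_calibration(n); return c,R.from_euler('xyz',c['attitude'],degrees=True).as_matrix(),np.array(c['eye'])
def ray(n,u,v):
    c,M,e=cal(n); d=M@np.array([(u-c['cx'])/c['fx'],(v-c['cy'])/c['fy'],1]); return e,d/np.linalg.norm(d)
def onz(n,u,v,z):
    e,d=ray(n,u,v); return e+d*(z-e[2])/d[2]
def proj(n,p):
    c,M,e=cal(n); q=M.T@(np.array(p)-e); return np.array([c['fx']*q[0]/q[2]+c['cx'],c['fy']*q[1]/q[2]+c['cy']])
def tri(uv1,uv2):
    A=[];b=[]
    for n,uv in(("side",uv1),("top",uv2)):
        e,d=ray(n,*uv);P=np.eye(3)-np.outer(d,d);A.append(P);b.append(P@e)
    p=np.linalg.lstsq(np.vstack(A),np.hstack(b),rcond=None)[0]
    return p,proj("side",p)-uv1,proj("top",p)-uv2
def crop(im,x,y,w,h,k,f): cv2.imwrite(f,cv2.resize(im[y:y+h,x:x+w],None,fx=k,fy=k,interpolation=cv2.INTER_CUBIC))
E
python3 - <<'E'
from h import *
t=cv2.imread('pics/top0.png');s=cv2.imread('pics/side0.png')
a=cv2.convertScaleAbs(cv2.resize(t[160:310,120:400],None,fx=2.8,fy=2.8,interpolation=cv2.INTER_CUBIC),alpha=1.5)
cv2.imwrite('pics/c_top.png',a)
a=cv2.convertScaleAbs(cv2.resize(s[140:340,210:360],None,fx=3,fy=3,interpolation=cv2.INTER_CUBIC),alpha=1.5)
cv2.imwrite('pics/c_side.png',a)
E
```

```text
(no output)
```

View pics/c_top.png

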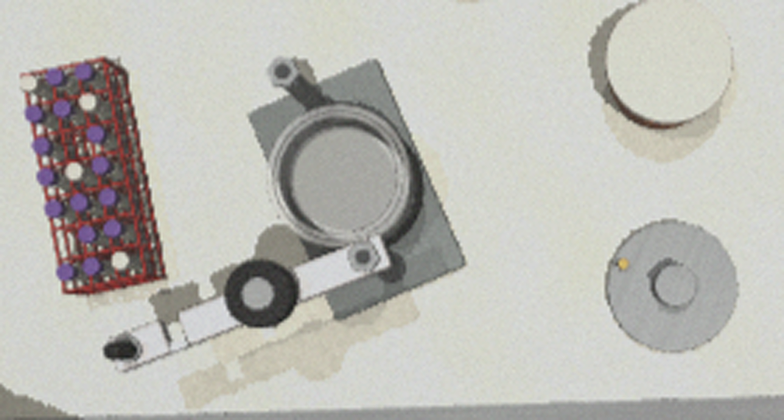

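View pics/c_side.png

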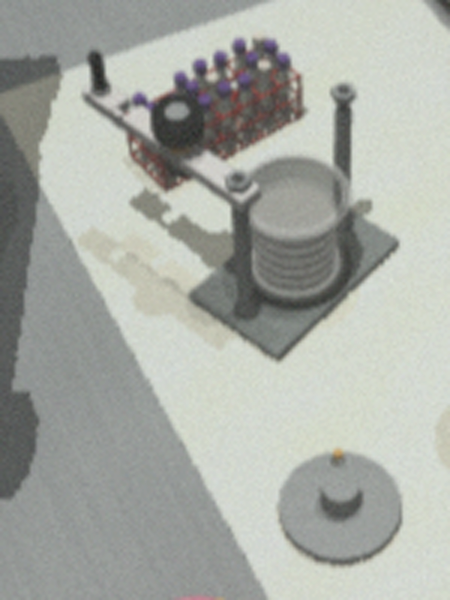

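The crops show that the grey lid at top (360,262) has a boss and a yellow vent, so it is the target. Stand: pivot nut at top (249.6,252), latch nut at (221,185), jar rim near (242,222), knob near (212,264), handle near (161,285).

Run:
```python
from h import *
t=cv2.imread('pics/top0.png');s=cv2.imread('pics/side0.png')
g=cv2.cvtColor(t,cv2.COLOR_BGR2GRAY)
# lid plate mask
print(g[262,345],g[262,375],g[240,330],g[262,360])
m=((g<150)&(g>60)).astype(np.uint8)
m=np.uint8(g<(int(g[262,345])+int(g[225,350]))/2)
roi=np.zeros_like(m);roi[232:292,330:390]=m[232:292,330:390]
cs,_=cv2.findContours(roi,0,1);c=max(cs,key=cv2.contourArea);e=cv2.fitEllipse(c);print('lid',e)
for z in(.016,):print(onz('top',*e[0],z))
print('boss',onz('top',360.7,261.4,.052))
print('pivot',onz('top',249.6,251.8,.221),'latch',onz('top',220.7,185.4,.221))
print('piv tri',tri((289,199.3),(249.6,251.8)));print('lat tri',tri((324.3,170.3),(220.7,185.4)))
print('rim',onz('top',242.1,222.1,.132))
print('knob',onz('top',212.1,263.9,.257-.002))
print('handle',onz('top',161,285,.259))
print('vent',onz('top',(622/2.8)+120,265/2.8+160,.03))
```

```text
116 113 141 116
lid ((359.2886047363281, 261.79595947265625), (46.41977310180664, 47.233829498291016), 141.5363311767578)
[ 0.44288056 -0.16176701  0.016     ]
boss [ 0.44285234 -0.16239422  0.052     ]
pivot [0.46635918 0.09400971 0.221     ] latch [0.61459075 0.15473296 0.221     ]
piv tri (array([0.4671198 , 0.09355424, 0.22191906]), array([-0.30396662,  0.01821766]), array([ 0.15010782, -0.37332092]))
lat tri (array([0.61582458, 0.15476263, 0.21877974]), array([-0.29713869,  0.03309878]), array([ 0.15551697, -0.38223548]))
rim [0.54144524 0.12117224 0.132     ]
knob [0.44128419 0.16964933 0.255     ]
handle [0.39991654 0.27674181 0.259     ]
vent [ 0.46195284 -0.11761199  0.03      ]
```

Run:
```python
from h import *
t=cv2.imread('pics/top0.png');s=cv2.imread('pics/side0.png')
a=cv2.convertScaleAbs(cv2.resize(t[170:275,195:295],None,fx=6,fy=6,interpolation=cv2.INTER_CUBIC),alpha=1.6)
M=.5*(np.array([.4671,.0936])+np.array([.6150,.1547]))
for cxy,col in((M,(0,0,255)),((.5414,.1212),(255,0,0))):
  for r,z in((.061,.132),(.05,.132)):
    p=np.array([(proj('top',[cxy[0]+r*np.cos(k),cxy[1]+r*np.sin(k),z])-(195,170)+.5)*6 for k in np.linspace(0,6.28,80)])
    cv2.polylines(a,[np.int32(p)],True,col,1)
cv2.imwrite('pics/rim.png',a)
a=cv2.convertScaleAbs(cv2.resize(s[150:265,250:350],None,fx=5,fy=5,interpolation=cv2.INTER_CUBIC),alpha=1.6)
for cxy,col in((M,(0,0,255)),((.5414,.1212),(255,0,0))):
  for r,z in((.061,.132),):
    p=np.array([(proj('side',[cxy[0]+r*np.cos(k),cxy[1]+r*np.sin(k),z])-(250,150)+.5)*5 for k in np.linspace(0,6.28,80)])
    cv2.polylines(a,[np.int32(p)],True,col,1)
cv2.imwrite('pics/rims.png',a)
```

```text
(no output)
```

View pics/rim.png

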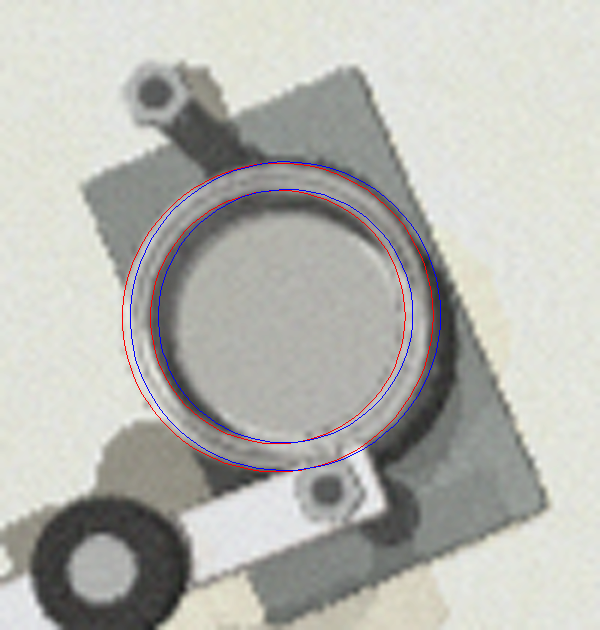

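View pics/rims.png

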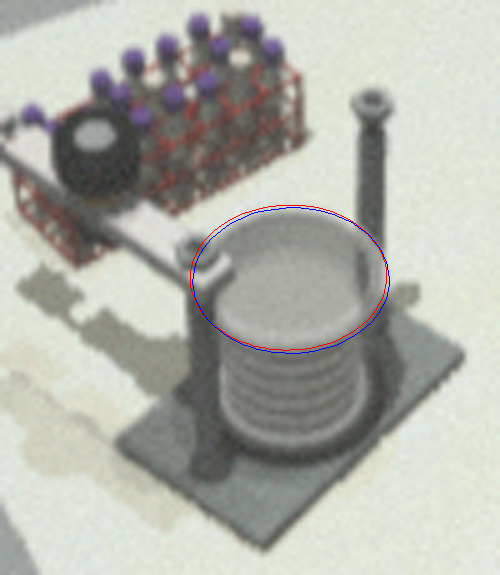

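Request:
play_rows(
  commands="1 0 0 40 -7; 1 0 -20 80 -14; 1 20 -55 100 -21; 1 30 -90 100 -28; 1 40 -125 100 -35; 1 50 -160 100 -42; 1 60 -195 100 -49; 1 70 -230 100 -56; 1 80 -265 100 -63; 1 90 -300 100 -70",
)

```text
time: 0.93
ee_pos: [0.3359, 0.1902, 0.3311]
tcp_rot: [-180.0, 0.0, 83.1]
wrist_force: [0.4, 0.0, 0.4]
opening: 0.0853
```

Request:
play_rows(
  commands="1 10 -35 0 -7; 1 20 -70 0 -14; 1 31 -105 0 -21; 1 42 -141 0 -28; 1 53 -177 0 -35; 1 64 -212 0 -42; 1 75 -248 0 -49; 1 86 -284 0 -56; 1 97 -320 0 -61; 1 107 -354 -20 -61",
)

```text
time: 1.77
ee_pos: [0.4437, -0.1646, 0.3136]
tcp_rot: [179.8, -0.2, 22.1]
wrist_force: [1.2, -0.2, 0.5]
opening: 0.0856
```

Request:
play_rows(
  commands="1 0 0 -40 0; 1 0 0 -80 0; 1 0 0 -120 0; 1 0 0 -160 0; 1 0 0 -200 0; 1 0 0 -220 0; 1 0 0 -220 0",
)

```text
time: 2.35
ee_pos: [0.4402, -0.1611, 0.0861]
tcp_rot: [-179.7, 0.3, 22.4]
wrist_force: [-0.3, 0.5, 0.2]
opening: 0.0858
```

Run:
```python
from h import *
o=get_obs();p=o['ee_pos'];print(p,o['tcp_rot'])
for n in('side','top'):
    im=camera(n);u,v=proj(n,[p[0],p[1],.052]).astype(int)
    print(u,v)
    a=cv2.convertScaleAbs(cv2.resize(im[v-60:v+60,u-60:u+60,::-1],None,fx=4,fy=4,interpolation=cv2.INTER_CUBIC),alpha=1.6)
    cv2.imwrite(f'pics/g1_{n}.png',a)
a=np.hstack([cv2.imread(f'pics/g1_{n}.png') for n in('side','top')]);cv2.imwrite('pics/g1.png',cv2.resize(a,(800,400)))
```

```text
[ 0.44015927 -0.16110622  0.08610009] [-179.68606387    0.34529063   22.4223396 ]
321 301
360 262
```

View pics/g1.png

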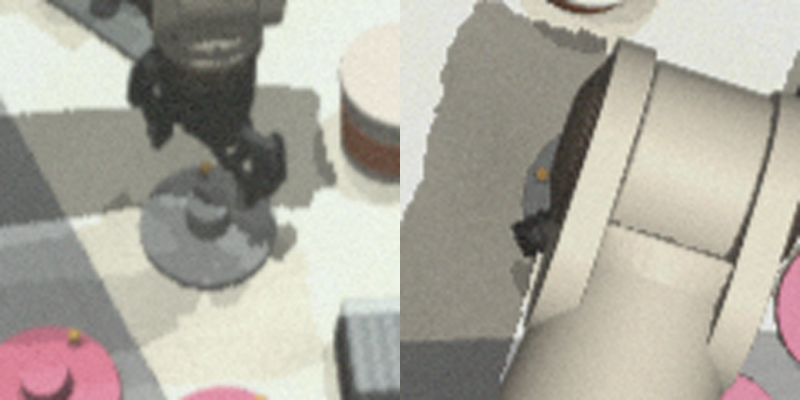

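The gripper straddles the boss (side crop, boss at 205,215 with the fingers either side), so I'm descending.

Request:
play_rows(
  commands="1 0 0 -30 0; 1 0 0 -55 0; 1 0 0 -68 0; 1 0 0 -68 0; 0.2 0 0 -68 0; 0.2 0 0 -68 0; 0.2 0 0 -68 0; 0.2 0 0 -68 0; 0.2 0 0 -68 0; 0.2 0 0 -68 0",
  force=60,
)

```text
time: 3.28
ee_pos: [0.4441, -0.1627, 0.0252]
tcp_rot: [179.9, -0.1, 22.4]
wrist_force: [-1.0, -1.3, 7.5]
opening: 0.0365
```

Request:
play_rows(
  commands="0.2 0 0 15 0; 0.2 0 0 40 0; 0.2 0 0 70 0; 0.2 0 0 70 0",
)

```text
time: 3.62
ee_pos: [0.445, -0.1628, 0.0987]
tcp_rot: [179.7, -0.3, 22.4]
wrist_force: [2.3, -0.2, -4.0]
opening: 0.0362
```

Run:
```python
from h import *
o=get_obs();p=o['ee_pos'];print(p,o['opening'],o['wrist_force'],o['torque'])
for n in('side','top'):
    im=camera(n);u,v=proj(n,[p[0],p[1],p[2]]).astype(int)
    print(u,v)
    a=cv2.convertScaleAbs(cv2.resize(im[v-60:v+60,u-60:u+60,::-1],None,fx=4,fy=4,interpolation=cv2.INTER_CUBIC),alpha=1.6)
    cv2.imwrite(f'pics/g2_{n}.png',a)
```

```text
[ 0.4450462  -0.16284601  0.09870488] 0.03623241906991271 [ 2.26590646 -0.16485358 -3.98858271] [-0.05842353 -0.1271073   0.02884949]
323 292
362 259
```

View pics/g2_side.png

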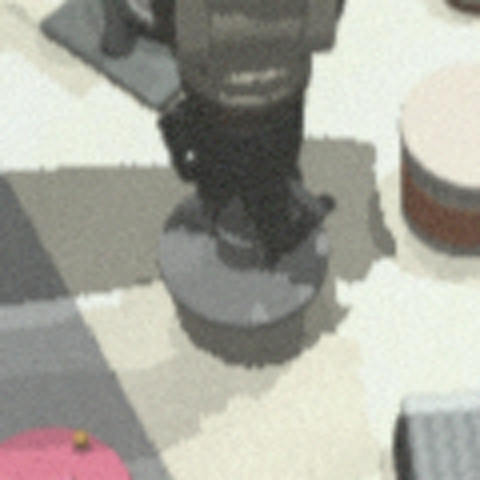

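The side crop shows the lid held level and clear of the bench. Next I carry it round the -y side of the stand.

Request:
play_rows(
  commands="0.2 5 5 35 0; 0.2 15 25 75 0; 0.2 27 55 77 0; 0.2 39 85 77 0; 0.2 51 115 77 0; 0.2 63 145 77 0; 0.2 75 175 77 0; 0.2 87 205 77 0; 0.2 98 235 77 0; 0.2 107 262 77 0",
)

```text
time: 4.55
ee_pos: [0.5498, 0.1017, 0.168]
tcp_rot: [-180.0, 0.2, 22.5]
wrist_force: [0.5, 0.3, -5.3]
opening: 0.0366
```

Request:
play_rows(
  commands="0.2 0 0 0 0; 0.2 0 0 0 0",
)

```text
time: 4.72
ee_pos: [0.5494, 0.1011, 0.1678]
tcp_rot: [-180.0, 0.2, 22.6]
wrist_force: [-0.5, -0.8, -5.3]
opening: 0.0361
```

Run:
```python
from h import *
o=get_obs();p=o['ee_pos'];print(p,o['tcp_rot'],o['opening'],o['wrist_force'])
for n in('side','top'):
    im=camera(n);u,v=proj(n,[p[0],p[1],p[2]]).astype(int)
    print(u,v)
    a=cv2.convertScaleAbs(cv2.resize(im[v-60:v+60,u-60:u+60,::-1],None,fx=4,fy=4,interpolation=cv2.INTER_CUBIC),alpha=1.6)
    cv2.imwrite(f'pics/g3_{n}.png',a)
a=np.hstack([cv2.imread(f'pics/g3_{n}.png') for n in('side','top')]);cv2.imwrite('pics/g3.png',cv2.resize(a,(800,400)))
```

```text
[0.54944635 0.10111288 0.1678217 ] [-179.95780625    0.21325318   22.56922531] 0.0361127620021974 [-0.52200979 -0.84859253 -5.33347538]
312 200
248 216
```

View pics/g3.png

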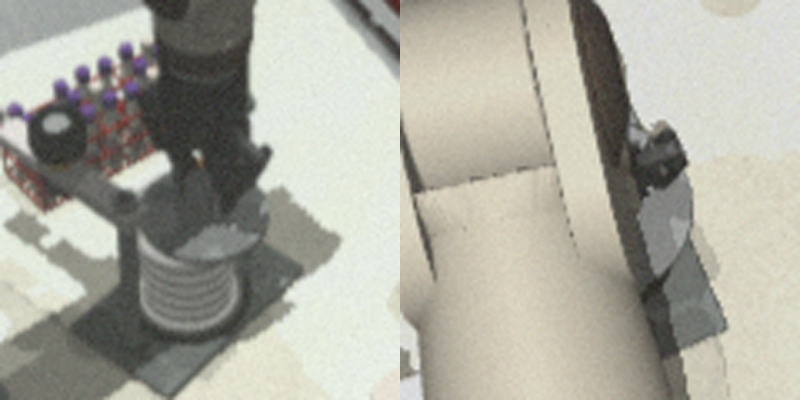

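Request:
play_rows(
  commands="0.2 -3 8 0 0; 0.2 -6 16 0 0; 0.2 -8 22 0 0; 0.2 -8 22 0 0; 0.2 -8 22 -4 0; 0.2 -8 22 -8 0; 0.2 -8 22 -11 0; 0.2 -8 22 -13 0; 0.2 -8 22 -13 0",
)

```text
time: 5.57
ee_pos: [0.5418, 0.1216, 0.1565]
tcp_rot: [-180.0, 0.1, 22.4]
wrist_force: [1.1, -0.5, -5.2]
opening: 0.036
```

Run:
```python
from h import *
o=get_obs();p=o['ee_pos'];print(p,o['tcp_rot'],o['opening'],o['wrist_force'],o['torque'])
for n in('side',):
    im=camera(n);u,v=proj(n,[p[0],p[1],p[2]]).astype(int)
    a=cv2.convertScaleAbs(cv2.resize(im[v-50:v+50,u-50:u+50,::-1],None,fx=6,fy=6,interpolation=cv2.INTER_CUBIC),alpha=1.6)
    cv2.imwrite(f'pics/g4.png',a)
```

```text
[0.54180349 0.12162486 0.15648147] [-1.79992587e+02  6.13314089e-02  2.24085906e+01] 0.036020079072005814 [ 1.12578306 -0.45504896 -5.1871888 ] [-0.02943565 -0.03367662 -0.03969574]
```

View pics/g4.png

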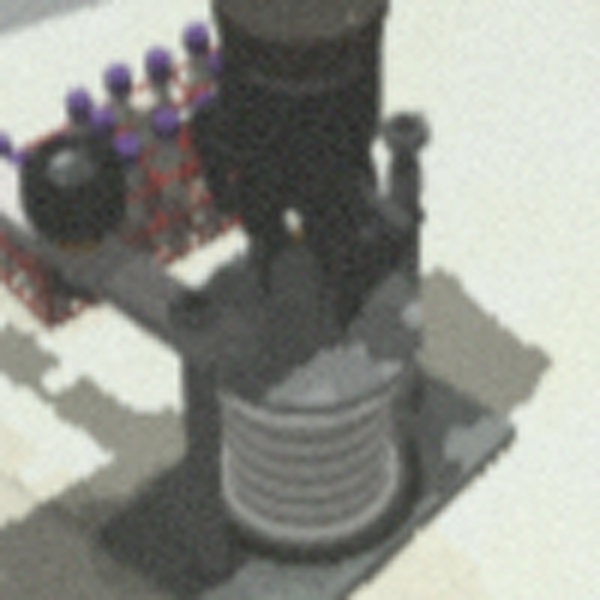

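Request:
play_rows(
  commands="0.2 0 1 -1 0; 0.2 0 1 -2 0; 0.2 0 1 -3 0; 0.2 0 1 -4 0; 0.2 0 1 -4 0",
)

```text
time: 6.03
ee_pos: [0.542, 0.1229, 0.1531]
tcp_rot: [-180.0, 0.0, 22.4]
wrist_force: [-0.5, 0.2, -5.5]
opening: 0.0364
```

Request:
play_rows(
  commands="0.2 0 0 -1 0; 0.2 0 0 -2 0; 0.2 0 0 -2 0; 0.2 0 0 -2 0",
)

```text
time: 6.37
ee_pos: [0.542, 0.1229, 0.1513]
tcp_rot: [-180.0, -0.0, 22.4]
wrist_force: [0.4, -0.3, -3.9]
opening: 0.0362
```

Request:
play_rows(
  commands="0.2 0 0 -1 0; 0.2 0 0 -1 0; 0.2 0 0 -1 0",
)

```text
time: 6.62
ee_pos: [0.542, 0.1229, 0.1511]
tcp_rot: [180.0, -0.0, 22.4]
wrist_force: [-3.9, -0.2, 5.3]
opening: 0.0364
```

Contact came at TCP 0.151, which puts the lid origin near 0.126, the seated height. I'm releasing it and rising.

Request:
play_rows(
  commands="0.6 0 0 1 0; 0.9 0 0 1 0; 0.9 0 0 1 0; 0.9 0 0 1 0; 0.9 0 0 5 0; 0.9 0 0 30 0; 0.9 0 0 70 0; 0.9 0 0 110 0; 0.9 0 0 150 0; 0.9 0 0 160 0",
)

```text
time: 7.45
ee_pos: [0.5425, 0.123, 0.3171]
tcp_rot: [179.9, -0.4, 22.4]
wrist_force: [1.4, -0.2, 0.5]
opening: 0.0767
```

Request:
play_rows(
  commands="0.6 -20 20 0 7; 0.6 -40 40 0 14; 0.6 -60 60 0 21; 0.6 -80 80 0 28; 0.6 -100 100 0 35; 0.6 -120 120 0 42; 0.6 -140 140 0 49; 0.6 -142 154 0 56; 0.6 -142 154 0 63; 0.6 -142 154 0 70",
)

```text
time: 8.28
ee_pos: [0.3995, 0.2778, 0.3106]
tcp_rot: [180.0, -0.0, 92.9]
wrist_force: [1.0, -0.8, 0.1]
opening: 0.0512
```

Run:
```python
from h import *
o=get_obs();p=o['ee_pos'];print(p,o['tcp_rot'],o['opening'],o['wrist_force'],o['torque'])
for n in('side','top'):
    im=camera(n);cv2.imwrite(f'pics/r_{n}.png',im[:,:,::-1]);u,v=proj(n,[.5,.16,.2]).astype(int)
    a=cv2.convertScaleAbs(cv2.resize(im[v-60:v+60,u-60:u+60,::-1],None,fx=5,fy=5,interpolation=cv2.INTER_CUBIC),alpha=1.6)
    cv2.imwrite(f'pics/g5_{n}.png',a)
a=np.hstack([cv2.imread(f'pics/g5_{n}.png') for n in('side','top')]);cv2.imwrite('pics/g5.png',cv2.resize(a,(800,400)))
```

```text
[0.39948296 0.27780773 0.31060633] [ 1.79978752e+02 -1.38248598e-02  9.28859425e+01] 0.051188431258754864 [ 0.95356634 -0.83692014  0.14341972] [ 0.02925389 -0.04488016  0.00121943]
```

View pics/g5.png

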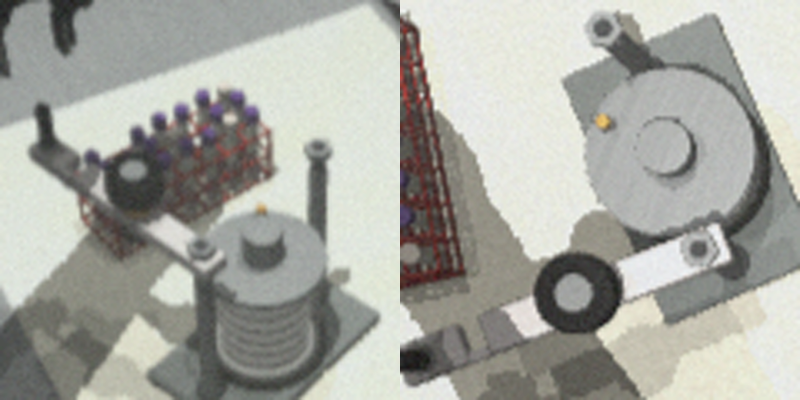

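Run:
```python
from h import *
print(tri((241.7,158.7),(160.4,285)))
a=[cv2.convertScaleAbs(cv2.resize(cv2.imread(f)[y-25:y+25,x-25:x+25],(400,400),interpolation=cv2.INTER_CUBIC),alpha=2) for f,x,y in(('pics/r_side.png',243,163),('pics/top0.png',163,284))]
cv2.imwrite('pics/h.png',np.hstack(a))
P=np.array([.4667,.0938]);
for th in(108,110,112):print(th,P+.197*np.array([np.cos(np.radians(th)),np.sin(np.radians(th))]))
```

```text
(array([0.40079383, 0.27785835, 0.25821411]), array([-0.31002096, -0.00420804]), array([ 0.17203322, -0.40851821]))
108 [0.40582365 0.28115813]
110 [0.39932203 0.27891945]
112 [0.3929025  0.27645522]
```

View pics/h.png

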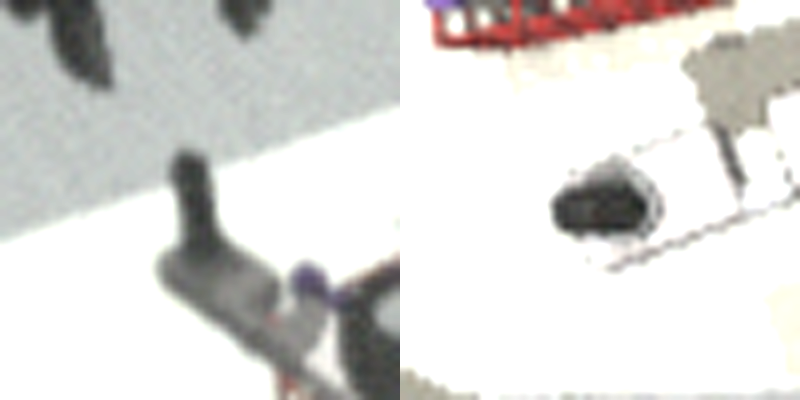

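Request:
play_rows(
  commands="0.6 1 0 0 7; 0.6 1 0 -10 14; 0.6 1 0 -45 17; 0.6 1 0 -75 17; 0.6 1 0 -82 17; 0.6 1 0 -82 17; 0 1 0 -82 17; 0 1 0 -82 17; 0 1 0 -82 17; 0 1 0 -82 17",
  force=20,
)

```text
time: 9.22
ee_pos: [0.4017, 0.2773, 0.2302]
tcp_rot: [179.8, -0.0, 109.4]
wrist_force: [1.5, -0.2, 6.3]
opening: 0.0129
```

Request:
play_rows(
  commands="0 0 0 0 0; 0 0 0 0 0",
)

```text
time: 9.38
ee_pos: [0.4016, 0.2773, 0.2302]
tcp_rot: [179.8, -0.0, 109.4]
wrist_force: [0.0, 0.3, 7.4]
opening: 0.0131
```

Run:
```python
import numpy as np
P=np.array([.4667,.0938]);r=.196
f=lambda t:P+r*np.array([np.cos(np.radians(t)),np.sin(np.radians(t))])
A=109.7
for t in [104.7,98.7,92.7,86.7,80.7,74.7,68.7,62.7,56.7,50.7]: print(np.round(1e3*(f(t)-f(A)),0),round(t-A,1))
print(f(A),f(50.7),f(22.3))
for t in [46.7,42.7,38.7,34.7,31,28,26,24,22.3,21.5]: print(np.round(1e3*(f(t)-f(50.7)),0),round(t-50.7,1))
```

```text
[16.  5.] -5.0
[36.  9.] -11.0
[57. 11.] -17.0
[77. 11.] -23.0
[98.  9.] -29.0
[118.   5.] -35.0
[137.  -2.] -41.0
[156. -10.] -47.0
[174. -21.] -53.0
[190. -33.] -59.0
[0.40062933 0.27832823] [0.59084265 0.24547268] [0.6480411  0.16817341]
[10. -9.] -4.0
[ 20. -19.] -8.0
[ 29. -29.] -12.0
[ 37. -40.] -16.0
[ 44. -51.] -19.7
[ 49. -60.] -22.7
[ 52. -66.] -24.7
[ 55. -72.] -26.7
[ 57. -77.] -28.4
[ 58. -80.] -29.2
```

Request:
play_rows(
  commands="0 8 3 0 -3; 0 25 7 0 -8; 0 44 10 0 -13; 0 64 11 0 -19; 0 84 10 0 -25; 0 104 7 0 -31; 0 124 2 0 -37; 0 143 -5 0 -43; 0 161 -14 0 -49; 0 177 -24 0 -54",
)

```text
time: 10.22
ee_pos: [0.5799, 0.2539, 0.2302]
tcp_rot: [179.9, -0.3, 55.1]
wrist_force: [-0.0, 3.9, 6.1]
opening: 0.0134
```

Run:
```python
from h import *
import sys
o=get_obs();p=o['ee_pos'];print(p,o['tcp_rot'],o['opening'],o['wrist_force'],o['torque'])
d=p[:2]-np.array([.4667,.0938]);print(np.linalg.norm(d),np.degrees(np.arctan2(d[1],d[0])))
im=camera('side');u,v=proj('side',[.5,.16,.2]).astype(int)
cv2.imwrite('pics/s1.png',cv2.convertScaleAbs(cv2.resize(im[v-60:v+60,u-60:u+60,::-1],None,fx=4,fy=4,interpolation=cv2.INTER_CUBIC),alpha=1.6))
```

```text
[0.57986975 0.25391469 0.23023337] [179.940095    -0.26603077  55.13855893] 0.013383899614618335 [-0.04087945  3.85356459  6.14612159] [ 0.69857634  0.04000443 -0.09224085]
0.19607168711817277 54.74716669209239
```

View pics/s1.png

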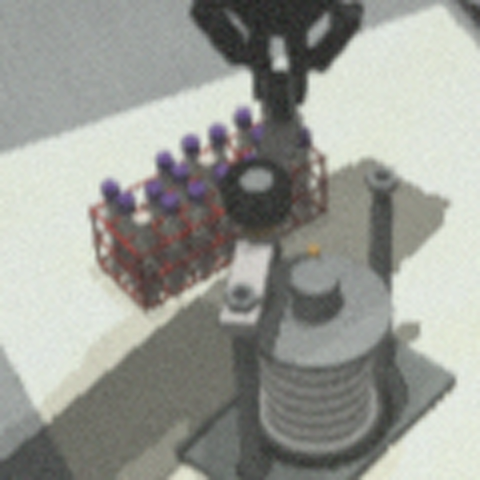

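Request:
play_rows(
  commands="0 13 -10 0 -5; 0 26 -22 0 -10; 0 37 -34 0 -15; 0 48 -48 0 -20; 0 57 -62 0 -25; 0 62 -71 0 -28; 0 65 -78 0 -30; 0 66 -81 0 -31; 0 67 -83 0 -32; 0 67 -83 0 -32",
)

```text
time: 11.1
ee_pos: [0.6472, 0.1702, 0.2301]
tcp_rot: [180.0, -0.3, 23.3]
wrist_force: [9.0, 3.5, 3.7]
opening: 0.013
```

Request:
play_rows(
  commands="0 1 0 0 0; 0 2 -1 0 -0.5; 0 2 -2 0 -1; 0 2 -3 0 -1; 0 2 -3 0 -1",
)

```text
time: 11.52
ee_pos: [0.6481, 0.1681, 0.2301]
tcp_rot: [-179.9, -0.3, 22.4]
wrist_force: [3.6, 4.8, 5.6]
opening: 0.0131
```

Request:
play_rows(
  commands="0 0 -1 0 0; 0 1 -2 0 -0.5; 0 1 -2 0 -0.5; 0 1 -2 0 -0.5",
)

```text
time: 11.85
ee_pos: [0.6481, 0.168, 0.2301]
tcp_rot: [-179.8, -0.2, 22.0]
wrist_force: [-1.9, 14.0, 6.0]
opening: 0.0132
```

Request:
play_rows(
  commands="0 0 -1 0 0; 0 1 -2 0 -0.5; 0 1 -2 0 -0.5; 0 1 -2 0 -0.5",
)

```text
time: 12.18
ee_pos: [0.6482, 0.1679, 0.2301]
tcp_rot: [-179.6, -0.2, 21.6]
wrist_force: [-6.5, 22.9, 6.2]
opening: 0.0132
```

The arm is at its stop: the handle stays at (0.648, 0.168) while the force rises to 23 N. I'm easing off and releasing.

Request:
play_rows(
  commands="0 -2 5 0 1; 0 -2 5 0 1; 0.6 -2 5 0 1; 0.6 -2 5 0 1; 0.6 -2 5 0 1; 0.6 -2 5 5 1; 0.6 -2 5 40 3; 0.7 -2 5 80 10; 0.8 -10 0 90 17; 0.85 -40 -10 90 24",
)

```text
time: 13.02
ee_pos: [0.613, 0.1536, 0.3198]
tcp_rot: [179.9, -0.2, 45.8]
wrist_force: [0.1, 0.1, -1.0]
opening: 0.0727
```

Request:
play_rows(
  commands="0.85 -20 -8 0 7; 0.85 -40 -18 0 14; 0.85 -66 -33 0 21; 0.85 -66 -33 0 28; 0.85 -66 -33 0 35; 0.85 -66 -33 0 42; 0.85 -66 -33 0 49; 0.85 -66 -33 0 56; 0.85 -66 -33 0 63; 0.85 -66 -33 0 70",
)

```text
time: 13.85
ee_pos: [0.543, 0.1196, 0.3186]
tcp_rot: [-180.0, 0.0, 115.7]
wrist_force: [1.1, 0.9, -0.4]
opening: 0.0729
```

Run:
```python
from h import *
o=get_obs();p=o['ee_pos'];print(p,o['tcp_rot'],o['q'],o['opening'],o['wrist_force'],o['torque'])
im=camera('side');u,v=proj('side',[.54,.123,.2]).astype(int)
cv2.imwrite('pics/k1.png',cv2.convertScaleAbs(cv2.resize(im[v-60:v+60,u-60:u+60,::-1],None,fx=5,fy=5,interpolation=cv2.INTER_CUBIC),alpha=1.6))
```

```text
[0.54297475 0.11964085 0.31863876] [-1.79996778e+02  1.64028799e-03  1.15745008e+02] [ 1.24273777e+01  8.98095331e+00  2.44293948e+01  1.05451199e+02
 -2.33842173e-03  7.66823694e+01] 0.07294118547315921 [ 1.09668611  0.94310358 -0.43376648] [ 0.01472353 -0.05073535 -0.00637967]
```

View pics/k1.png

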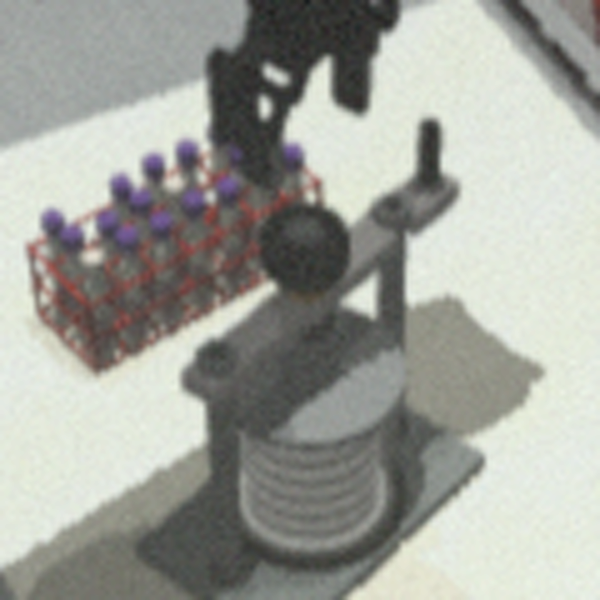

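Request:
play_rows(
  commands="0.85 -3 4 0 7; 0.85 -3 4 0 14; 0.85 -3 4 0 21; 0.85 -3 4 0 28; 0.85 -3 4 0 35; 0.85 -3 4 0 42; 0.85 -3 4 0 49; 0.85 -3 4 0 56; 0.85 -3 4 0 63; 0.85 -3 4 0 70",
)

```text
time: 14.73
ee_pos: [0.54, 0.1237, 0.3186]
tcp_rot: [-180.0, -0.0, -174.4]
wrist_force: [-0.8, -0.4, -0.3]
opening: 0.0729
```

Request:
play_rows(
  commands="0.85 0 0 0 7; 0.85 0 0 -20 14; 0.85 0 0 -55 20; 0.85 0 0 -85 20; 0.85 0 0 -96 20; 0.85 0 0 -96 20",
)

```text
time: 15.23
ee_pos: [0.5388, 0.1234, 0.2192]
tcp_rot: [179.9, -0.3, -154.8]
wrist_force: [-0.6, -0.3, 0.0]
opening: 0.0729
```

Run:
```python
from h import *
o=get_obs();p=o['ee_pos'];print(p,o['tcp_rot'],o['q'],o['opening'],o['wrist_force'],o['torque'])
im=camera('side');u,v=proj('side',[.54,.123,.23]).astype(int)
cv2.imwrite('pics/k2.png',cv2.convertScaleAbs(cv2.resize(im[v-45:v+45,u-45:u+45,::-1],None,fx=6,fy=6,interpolation=cv2.INTER_CUBIC),alpha=1.8))
```

```text
[0.53878795 0.1234451  0.21918787] [ 179.94044229   -0.28755919 -154.75115161] [ 1.29063607e+01  5.41744140e+00  9.20133727e+00  9.40775395e+01
 -3.28572371e-03 -1.23423298e+01] 0.07289600944599532 [-0.63608378 -0.2755147   0.03517789] [-0.04052149  0.02669741  0.05714329]
```

View pics/k2.png

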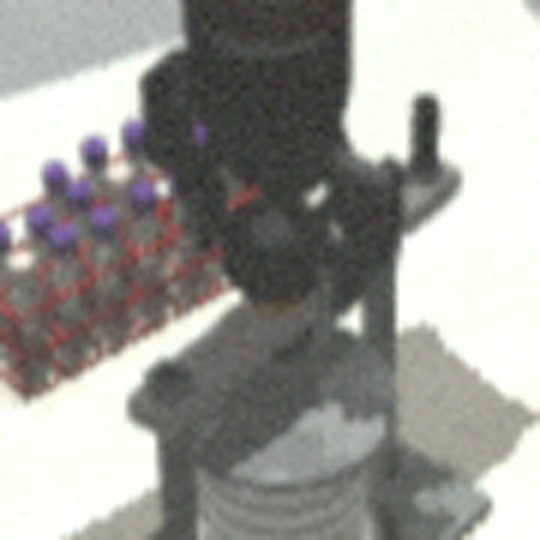

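Clockwise raises joint 6, which is at -12° now. I'll wind it back by 150° first, with the fingers open round the knob, so one grip covers the whole turn.

Request:
play_rows(
  commands="0.85 0 0 3 7; 0.85 0 0 3 14; 0.85 0 0 3 21; 0.85 0 0 3 28; 0.85 0 0 3 35; 0.85 0 0 3 42; 0.85 0 0 3 49; 0.85 0 0 3 56; 0.85 0 0 3 63; 0.85 0 0 3 70",
)

```text
time: 16.12
ee_pos: [0.5407, 0.1239, 0.2275]
tcp_rot: [-179.9, 0.0, -84.3]
wrist_force: [-0.2, 0.3, 0.2]
opening: 0.0726
```

Request:
play_rows(
  commands="0.85 0 0 0 7; 0.85 0 0 0 14; 0.85 0 0 0 21; 0.85 0 0 0 28; 0.85 0 0 0 35; 0.85 0 0 0 42; 0.85 0 0 0 49; 0.85 0 0 0 56; 0.85 0 0 0 63; 0.85 0 0 0 70",
)

```text
time: 16.95
ee_pos: [0.5407, 0.1239, 0.2275]
tcp_rot: [-179.9, -0.1, -14.3]
wrist_force: [-0.6, 0.3, -0.2]
opening: 0.0728
```

Request:
play_rows(
  commands="0.85 0 0 0 0; 0.4 0 0 0 0; 0.4 0 0 0 0; 0.4 0 0 0 0; 0.4 0 0 0 0; 0.4 0 0 0 0",
  force=50,
)

```text
time: 17.45
ee_pos: [0.5407, 0.1246, 0.2269]
tcp_rot: [-179.9, -0.1, -14.8]
wrist_force: [1.8, 4.9, 6.3]
opening: 0.0508
```

Run:
```python
from h import *
o=get_obs();print(o['ee_pos'],o['tcp_rot'],o['q'],o['opening'],o['wrist_force'],o['torque'],o['joint_efforts'])
```

```text
[0.54074466 0.12459255 0.22694522] [-1.79858298e+02 -1.41006631e-01 -1.47831172e+01] [ 1.29443044e+01  5.36911703e+00  1.00131231e+01  9.44532619e+01
  5.98254595e-02 -1.52272653e+02] 0.05082650269239943 [1.75483216 4.91234512 6.31773431] [ 0.56957036 -0.27333824 -0.02532327] [-1.70378957e+00 -4.95637751e+01  4.29915762e+01  7.74659570e-01
 -7.91230369e-01 -2.98997574e-02]
```

Request:
play_rows(
  commands="0.4 0 1 0 -4; 0.4 0 1 0 -8; 0.4 0 1 0 -12; 0.4 0 1 -1 -16; 0.4 0 1 -1 -20; 0.4 0 1 -1 -24; 0.4 0 1 -1 -28; 0.4 0 1 -1 -32; 0.4 0 1 -1 -36; 0.4 0 1 -1 -40",
)

```text
time: 18.28
ee_pos: [0.5409, 0.1256, 0.2258]
tcp_rot: [-179.8, -0.0, -55.0]
wrist_force: [3.0, 3.3, 3.6]
opening: 0.0507
```

```bash
cat > ob.py <<'E'
from h import *
o=get_obs();print(o['time'],o['ee_pos'].round(4),'yaw',o['tcp_rot'].round(2),'q6',o['q'][5].round(2),o['opening'].round(4),o['wrist_force'].round(1),'T',o['torque'].round(3),'e6',o['joint_efforts'][5].round(3))
E
python3 ob.py
```

```text
Traceback (most recent call last):
  File "ob.py", line 2, in <module>
    o=get_obs();print(o['time'],o['ee_pos'].round(4),'yaw',o['tcp_rot'].round(2),'q6',o['q'][5].round(2),o['opening'].round(4),o['wrist_force'].round(1),'T',o['torque'].round(3),'e6',o['joint_efforts'][5].round(3))
                                                                                                         ^^^^^^^^^^^^^^^^^^
AttributeError: 'float' object has no attribute 'round'
```

```bash
sed -i "s/o\['opening'\].round(4)/round(o['opening'],4)/" ob.py; python3 ob.py
```

```text
18.2833 [0.5409 0.1256 0.2258] yaw [-1.7979e+02 -3.0000e-02 -5.4950e+01] q6 -112.0 0.0507 [3.  3.3 3.6] T [ 0.675 -0.557  0.35 ] e6 -1.085
```

Request:
play_rows(
  commands="0.4 0 0 0 -4; 0.4 0 0 0 -8; 0.4 0 0 -1 -12; 0.4 0 0 -1 -16; 0.4 0 0 -1 -20",
)

```text
time: 18.7
ee_pos: [0.5412, 0.1258, 0.2251]
tcp_rot: [-179.7, 0.1, -74.9]
wrist_force: [5.1, 4.2, 5.4]
opening: 0.0502
```

```bash
python3 ob.py
```

```text
18.7 [0.5412 0.1258 0.2251] yaw [-1.7974e+02  6.0000e-02 -7.4950e+01] q6 -92.0 0.0502 [5.1 4.2 5.4] T [ 0.922 -0.793  0.296] e6 -1.085
```

Request:
play_rows(
  commands="0.4 0 0 0 -4; 0.4 0 0 0 -8; 0.4 0 0 -1 -12; 0.4 0 0 -1 -16; 0.4 0 0 -1 -20",
)

```text
time: 19.12
ee_pos: [0.5416, 0.126, 0.2244]
tcp_rot: [-179.7, 0.2, -94.9]
wrist_force: [6.3, 4.4, 5.2]
opening: 0.0507
```

```bash
python3 ob.py
```

```text
19.1167 [0.5416 0.126  0.2244] yaw [-179.72    0.18  -94.94] q6 -72.0 0.0507 [6.3 4.4 5.2] T [ 1.105 -1.103  0.279] e6 -1.087
```

Request:
play_rows(
  commands="0.4 1 0 0 -4; 0.4 1 1 0 -8; 0.4 1 1 0 -12; 0.4 1 1 0 -16; 0.4 1 1 0 -20",
)

```text
time: 19.53
ee_pos: [0.5422, 0.1263, 0.2238]
tcp_rot: [-179.8, 0.2, -115.0]
wrist_force: [4.1, 1.8, 3.4]
opening: 0.0508
```

```bash
python3 ob.py
```

```text
19.5333 [0.5422 0.1263 0.2238] yaw [-1.7984e+02  1.5000e-01 -1.1497e+02] q6 -51.92 0.0508 [4.1 1.8 3.4] T [ 0.475 -0.797  0.292] e6 -1.084
```

Request:
play_rows(
  commands="0.4 0 0 0 -4; 0.4 0 0 0 -8; 0.4 0 0 -1 -12; 0.4 0 0 -1 -16; 0.4 0 0 -1 -20",
)

```text
time: 19.95
ee_pos: [0.5425, 0.1263, 0.2231]
tcp_rot: [-179.9, 0.2, -135.0]
wrist_force: [5.8, 1.0, 4.3]
opening: 0.0507
```

```bash
python3 ob.py
```

```text
19.95 [0.5425 0.1263 0.2231] yaw [-179.85    0.24 -134.98] q6 -31.92 0.0507 [5.8 1.  4.3] T [ 0.322 -1.181  0.286] e6 -1.087
```

Request:
play_rows(
  commands="0.4 1 0 0 -4; 0.4 1 0 0 -8; 0.4 1 0 0 -10; 0.4 1 0 0 -10",
)

```text
time: 20.28
ee_pos: [0.5429, 0.1262, 0.2227]
tcp_rot: [-179.9, 0.2, -144.8]
wrist_force: [3.2, 1.0, 5.7]
opening: 0.0507
```

```bash
python3 ob.py
```

```text
20.2833 [0.5429 0.1262 0.2227] yaw [-179.94    0.18 -144.84] q6 -22.08 0.0507 [3.2 1.  5.7] T [ 0.376 -0.565  0.274] e6 1.193
```

Request:
play_rows(
  commands="0.4 0 0 0 -4; 0.4 0 0 0 -8; 0.4 0 0 -1 -10; 0.4 0 0 -1 -10",
)

```text
time: 20.62
ee_pos: [0.5432, 0.1261, 0.2224]
tcp_rot: [-179.9, 0.3, -154.8]
wrist_force: [3.2, 0.8, 10.2]
opening: 0.0503
```

```bash
python3 ob.py
```

```text
20.6167 [0.5432 0.1261 0.2224] yaw [-179.94    0.25 -154.8 ] q6 -12.13 0.0503 [ 3.2  0.8 10.2] T [ 0.244 -0.613  0.288] e6 1.007
```

Request:
play_rows(
  commands="0.4 0 0 0 -4; 0.4 0 0 0 -8; 0.4 0 0 0 -10; 0.4 0 0 0 -10",
)

```text
time: 20.95
ee_pos: [0.5433, 0.126, 0.2222]
tcp_rot: [-180.0, 0.3, -164.8]
wrist_force: [3.8, -0.5, 9.1]
opening: 0.0509
```

```bash
python3 ob.py
```

```text
20.95 [0.5433 0.126  0.2222] yaw [-179.96    0.25 -164.8 ] q6 -2.13 0.0509 [ 3.8 -0.5  9.1] T [ 0.023 -0.894  0.383] e6 1.08
```

Request:
play_rows(
  commands="0.4 0 0 0 -3; 0.4 0 0 0 -5; 0.4 0 0 0 -5",
)

```text
time: 21.2
ee_pos: [0.5433, 0.1258, 0.2221]
tcp_rot: [-180.0, 0.2, -169.8]
wrist_force: [5.2, -1.0, 6.7]
opening: 0.051
```

```bash
python3 ob.py
```

```text
21.2 [0.5433 0.1258 0.2221] yaw [-179.97    0.25 -169.8 ] q6 2.86 0.051 [ 5.2 -1.   6.7] T [ 0.012 -0.918  0.418] e6 1.044
```

Request:
play_rows(
  commands="0.4 0 0 0 -3; 0.4 0 0 0 -5; 0.4 0 0 0 -5",
)

```text
time: 21.45
ee_pos: [0.5433, 0.1258, 0.222]
tcp_rot: [-180.0, 0.2, -174.8]
wrist_force: [5.5, -2.2, 6.5]
opening: 0.051
```

```bash
python3 ob.py
```

```text
21.45 [0.5433 0.1258 0.222 ] yaw [-179.99    0.25 -174.8 ] q6 7.86 0.051 [ 5.5 -2.2  6.5] T [-0.109 -0.965  0.398] e6 1.083
```

Torque stepped from about 0.28 to 0.41 N m between yaw -155° and -170°, so the foot has met the boss. Next is an eighth of a turn from about -167°, to about -212°.

Request:
play_rows(
  commands="0.4 0 0 0 -4; 0.4 0 0 0 -8; 0.4 0 0 0 -12; 0.4 0 0 0 -12",
)

```text
time: 21.78
ee_pos: [0.5434, 0.1256, 0.2217]
tcp_rot: [180.0, 0.2, 173.1]
wrist_force: [6.2, -2.3, 4.0]
opening: 0.0508
```

```bash
python3 ob.py
```

```text
21.7833 [0.5434 0.1256 0.2217] yaw [179.99   0.23 173.08] q6 19.97 0.0508 [ 6.2 -2.3  4. ] T [-0.371 -1.269  0.432] e6 1.649
```

Request:
play_rows(
  commands="0.4 0 0 0 -4; 0.4 0 0 0 -8; 0.4 0 0 -1 -12; 0.4 0 0 -1 -12",
)

```text
time: 22.12
ee_pos: [0.5434, 0.1254, 0.2212]
tcp_rot: [179.9, 0.3, 161.1]
wrist_force: [5.5, -3.8, 7.8]
opening: 0.0506
```

```bash
python3 ob.py
```

```text
22.1167 [0.5434 0.1254 0.2212] yaw [179.95   0.27 161.07] q6 31.97 0.0506 [ 5.5 -3.8  7.8] T [-0.628 -1.179  0.481] e6 1.651
```

Request:
play_rows(
  commands="0.4 0 0 0 -4; 0.4 0 0 0 -8; 0.4 0 0 0 -12; 0.4 0 0 0 -14; 0.4 0 0 0 -14",
)

```text
time: 22.53
ee_pos: [0.5434, 0.1251, 0.2209]
tcp_rot: [179.9, 0.3, 147.2]
wrist_force: [5.0, -4.6, 6.5]
opening: 0.0506
```

```bash
python3 ob.py
```

```text
22.5333 [0.5434 0.1251 0.2209] yaw [179.92   0.25 147.17] q6 45.86 0.0506 [ 5.  -4.6  6.5] T [-0.849 -1.248  0.421] e6 1.205
```

Request:
play_rows(
  commands="0.4 0 0 0 0; 0.4 0 0 0 0",
)

```text
time: 22.7
ee_pos: [0.5434, 0.1251, 0.2208]
tcp_rot: [179.9, 0.2, 147.3]
wrist_force: [5.7, -4.7, 6.0]
opening: 0.0508
```

```bash
python3 ob.py
python3 - <<'E'
from h import *
im=camera('side');u,v=proj('side',[.54,.123,.21]).astype(int)
cv2.imwrite('pics/k3.png',cv2.convertScaleAbs(cv2.resize(im[v-45:v+45,u-45:u+45,::-1],None,fx=6,fy=6,interpolation=cv2.INTER_CUBIC),alpha=1.8))
E
```

```text
22.7 [0.5434 0.1251 0.2208] yaw [179.93   0.25 147.31] q6 45.72 0.0508 [ 5.7 -4.7  6. ] T [-0.908 -1.25   0.446] e6 0.473
```

View pics/k3.png

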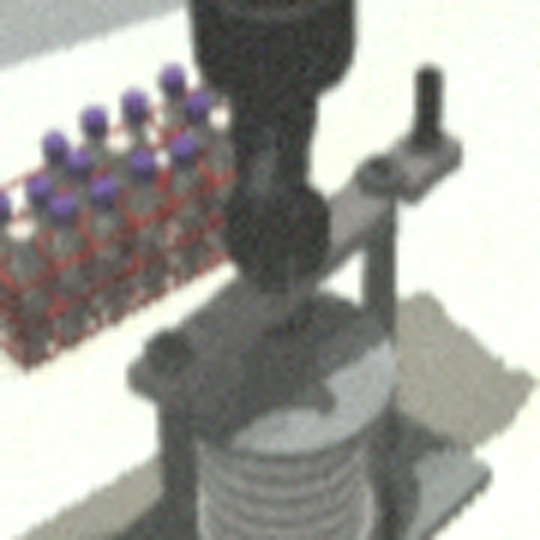

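Request:
play_rows(
  commands="0.4 1 -1 0 0; 0.4 2 -2 0 0; 0.4 2 -2 0 0; 0.4 2 -2 0 0",
)

```text
time: 23.08
ee_pos: [0.5442, 0.1245, 0.2208]
tcp_rot: [179.9, 0.0, 147.4]
wrist_force: [-2.5, 2.8, 6.7]
opening: 0.0507
```

```bash
python3 ob.py
```

```text
23.0833 [0.5442 0.1245 0.2208] yaw [1.7986e+02 3.0000e-02 1.4737e+02] q6 45.48 0.0507 [-2.5  2.8  6.7] T [0.749 0.221 0.494] e6 0.439
```

Request:
play_rows(
  commands="0.85 0 0 0 0; 0.85 0 0 0 0; 0.85 0 0 0 0; 0.85 0 0 0 0; 0.85 0 0 5 0; 0.85 0 0 40 0; 0.85 0 0 80 0; 0.85 0 0 120 0; 0.85 -30 0 130 0; 0.85 -60 -20 130 0",
)

```text
time: 23.92
ee_pos: [0.4858, 0.1057, 0.352]
tcp_rot: [179.8, 0.1, 147.5]
wrist_force: [-0.1, -0.8, 0.9]
opening: 0.0727
```

Request:
play_rows(
  commands="0.85 -40 -10 0 0; 0.85 -80 -30 0 0; 0.85 -115 -50 0 0; 0.85 -150 -70 0 0; 0.85 -180 -100 0 0; 0.85 -200 -140 0 0; 0.85 -200 -180 0 0; 0.85 -200 -220 0 0; 0.85 -200 -220 0 0",
)

```text
time: 24.67
ee_pos: [0.2828, -0.121, 0.3495]
tcp_rot: [-179.9, 0.1, 147.0]
wrist_force: [-0.4, -0.0, -0.6]
opening: 0.0725
```

```bash
python3 ob.py
python3 - <<'E'
from h import *
for n in('side','top'):
    im=camera(n);cv2.imwrite(f'pics/f_{n}_full.png',im[:,:,::-1]);u,v=proj(n,[.56,.123,.2]).astype(int)
    cv2.imwrite(f'pics/f_{n}.png',cv2.convertScaleAbs(cv2.resize(im[v-50:v+50,u-50:u+50,::-1],None,fx=4,fy=4,interpolation=cv2.INTER_CUBIC),alpha=1.7))
cv2.imwrite('pics/f.png',np.hstack([cv2.imread(f'pics/f_{n}.png') for n in('side','top')]))
a=cv2.imread('pics/top0.png');b=cv2.imread('pics/f_top_full.png')
d=cv2.GaussianBlur(cv2.absdiff(a,b),(7,7),0).max(2)
cv2.imwrite('pics/d.png',np.hstack([cv2.resize(b,(400,300)),cv2.resize(cv2.cvtColor(cv2.convertScaleAbs(d,alpha=4),8),(400,300))]))
E
```

```text
24.6667 [ 0.2828 -0.121   0.3495] yaw [-1.7993e+02  9.0000e-02  1.4700e+02] q6 9.9 0.0725 [-0.4 -0.  -0.6] T [-0.006 -0.021 -0.022] e6 -1.568
```

View pics/f.png

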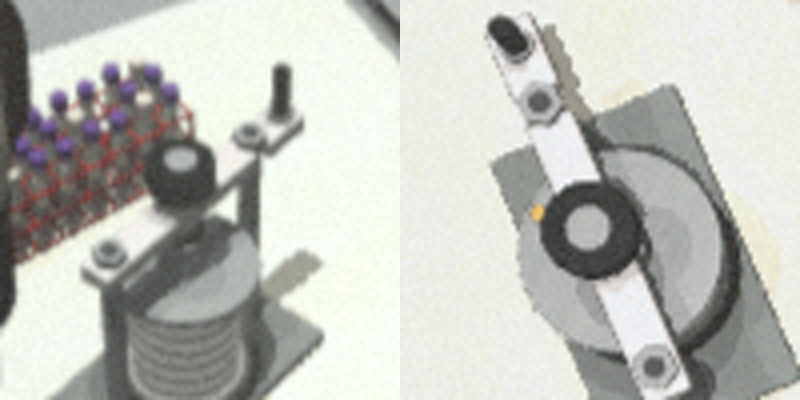

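View pics/d.png

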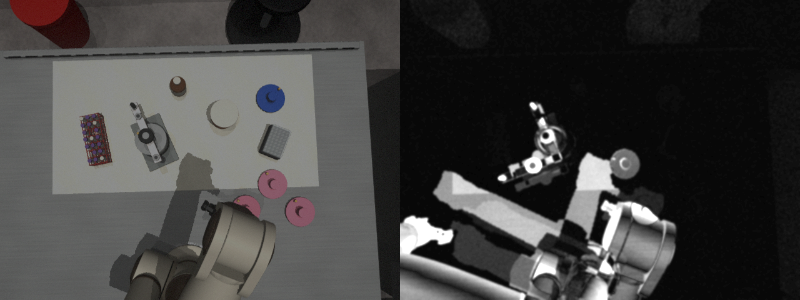

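The views show the lid level on the rim, the arm closed round the latch post with the foot on the boss, and nothing else moved.

```bash
python3 -c "
from workcell import job_done;print(job_done())"
```

```text
the job is handed in; nothing more can be done
None
```

The jar is closed and the job handed in at about 24.7 s.

- **Lid:** I lifted the grey metal lid by its boss and lowered it onto the jar. It made contact at the expected seated height, with its underside about 126 mm above the bench, and looked level in both views.
- **Clamp arm:** I swung it in by the handle until it stopped. The handle stayed put while the force rose to about 23 N, and the arm sits round the latch post.
- **Knob:** I turned it clockwise in a single grip. The torque stepped from about 0.28 to 0.41 N m between roughly 140° and 155° of turn. I then went about 45° past the middle of that step, where the torque read 0.42 to 0.49 N m.

After I backed the robot off, it read no contact force, and the before and after top pictures show no change at the rack, tip box, pail or bottle.

**Uncertain:**
- The torque readings were noisy by about 0.03 N m and dipped once near the end. The exact stiffening point, and so the eighth of a turn, is known only to about 10°.
- The pictures are too coarse to show how far the foot was pressed back, so I could not check that directly.

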